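# Put the bench tools back in their own trays

## Robot

A 6-joint arm with a two-finger parallel gripper is mounted at the origin on the work surface. World frame = base frame: x ahead of the robot, y to its left, z up, the work surface at z = 0. Lengths are in m, angles in rad, forces in N, time in s.
With the tool pointing down it reaches from about 0.35 to 1 m from the base axis. Payload 7.1 kg.
Tool frame: the origin (TCP) lies between the finger pads; the fingertips stand 22 mm ahead of it and the grasp point (between the pads) lies 3 mm ahead of it; x points along the fingers, y is the direction in which the jaws open and shut, and the axes are right-handed (so a half turn about x gives the same grasp; the last joint's range is limited). The gripper opens to 85 mm and grips with 20 to 120 N. Pads are 22 mm wide; open, the fingers measure 114 mm over their backs; the gripper's body (76 mm by 85 mm) begins 54 mm behind the grasp point. The pads swing forward as they close: fully open they stand 13 mm farther back than shut.
Start: joints at [1.203, 0.423, 1.63, -0, 1.089, -0.019], TCP at [0.214, 0.587, 0.253] pointing down, gripper open.
Joint ranges: [-3, 3], [-0.9, 2.11], [0.09, 2.58], [-1.31, 4.45], [0.11, 2.69], [-2.54, 2.54]. Speed limits (rad/s): [2.39, 2.39, 3.01, 3.14, 3.14, 3.14].

## Interface

Orientations are given as a rotation vector (axis times angle).
In Python, from rig import manip gives the robot as it stands. The module is installed in compiled form; this text tells all that it offers. Calls block until the motion is done:
- manip.move_to(position, orientation): joint-space move of the TCP to a pose.
- manip.servo_line(position, orientation=None, rate=0.15): straight line of the TCP; orientation=None keeps the orientation; rate is the mean speed in m/s.
- manip.set_joints(angles): joint-space move.
- manip.command_gripper(opening, f_grip=None): finger opening in m; f_grip is the grip in N (None keeps the last); returns when the fingers have stopped.
- manip.hold(seconds).
- manip.solve_ik(position, orientation): joint angles nearest the present ones, or None.
- manip.camera(name): name is "scene" or "top" or "wrist"; returns a dict with "image" (384x512x3 uint8, red, green, blue), "fx", "fy", "cx", "cy" (pixels), "cam_to_world" (4x4, takes a point from camera to world coordinates); the wrist camera has in their place "mount" (4x4, takes a point from camera to tool coordinates, whose origin is the TCP and whose axes are the tool frame's). Camera axes: x right, y down, z forward; pixel columns grow to the right and rows downward; lengths in m; the calibration is good to about 2 mm. A picture is of the moment at which its call begins: read the wrist's pose just before it. There is no depth.
A pose or a line that the arm cannot do raises manip.IKError and nothing moves.
- manip.sign_off(): hands the job in, once; it reports no verdict.
Readings, each from a call of its own:
- manip.get_time(): time.
- manip.get_joint_positions(): joint angles.
- manip.get_joint_vel(): joint speeds.
- manip.get_tau(): joint torques, N m.
- manip.get_position(): TCP position.
- manip.get_ee_rot(): TCP orientation.
- manip.get_contact_force(): force on the tool from outside, world axes, zero at the start.
- manip.get_torque(): the same for the moment, N m.
- manip.get_width(): finger opening in m.
Only numpy, scipy, OpenCV 4.12 (cv2) and the standard library are available. Lean on these libraries where they do the work, as an engineer would, in place of code of your own. Each camera call takes 0.05 s, during which the arm holds its last target. There are 200 camera calls.

## Task

The four tools on the jeweller's bench stand in each other's trays: move each into the middle of the tray with its own outline (round stake in the round tray, square dapping block in the square one, long swage block lying lengthwise in the long one, hexagonal burr stand in the hexagonal one), upright on the tray's floor. All four trays are taken, so use the empty black rubber pad to park a tool on the way. Set the tools down without dropping or tipping them, and leave the glass jar alone.

Things in the scene. Friction and masses are not known exactly. Their poses are not given: they have to be found in the camera images.
- round_stake: Round bright steel forming stake: a plain upright cylinder 46 mm across with straight sides up to 34 mm and a low domed top at 44 mm. About 0.5 kg. Loose. Origin: centre of its underside; z up when it stands. Belongs in the round tray.
- dapping_block: Square bright steel dapping block: 42 x 42 mm and 40 mm high, a round dark hollow in its top. About 0.5 kg. Loose. Origin: centre of its underside; z up when it stands. x and y are square to its sides. Belongs in the square tray.
- swage_block: Long dark steel swage block: 74 mm (along its x) x 30 mm (along its y), 40 mm high, the top 10 mm cut by four grooves running across it. About 0.55 kg. Loose. Origin: centre of its underside; z up when it stands. Belongs in the long tray.
- burr_stand: Hexagonal pale wood burr stand: 46 mm across flats, wooden body 40 mm high, with five thin steel burrs standing in the top up to 60 mm, all within 16 mm of the axis. About 0.12 kg. Loose. Origin: centre of its underside; z up when it stands. Flats face +x, -x and every 60 degrees between. Belongs in the hexagonal tray.
- round_tray: Round tray, 106 mm across outside, 94 mm inside; fixed, dark wood; floor 4 mm thick, rim 6 mm wide whose top is 8 mm above the bench. Origin: centre of its underside, on the bench; z up. 
- square_tray: Square tray, 102 x 102 mm outside, 90 x 90 mm inside; fixed, dark wood; floor 4 mm thick, rim 6 mm wide whose top is 8 mm above the bench. Origin: centre of its underside, on the bench; z up. x and y are square to its sides.
- long_tray: Long rectangular tray, 136 mm (along its x) x 78 mm (along its y) outside, 124 x 66 mm inside; fixed, dark wood; floor 4 mm thick, rim 6 mm wide whose top is 8 mm above the bench. Origin: centre of its underside, on the bench; z up. 
- hex_tray: Hexagonal tray, 108 mm across flats outside, 96 mm inside; fixed, dark wood; floor 4 mm thick, rim 6 mm wide whose top is 8 mm above the bench. Origin: centre of its underside, on the bench; z up. Flats face +x, -x and every 60 degrees between.
- rubber_pad: Flat black rubber pad, 120 x 120 mm, 4 mm thick, no rim, fixed, empty at the start: the free spot to park a tool on. Origin: centre of its underside, on the bench.
- glass_jar: Glass jar 66 mm across and 85 mm high with brushes and sticks rising to about 170 mm, standing on the bench at the left of the work. A loose bystander, not part of the job. Origin: centre of its underside.
Things that resemble listed ones, but are neither listed nor needed, are in the scene too. Leave any pink look-alike of the square_tray alone. There is more than one size of the burr_stand; the job needs the smaller.

How it is judged:
At the end, for the whole second after the job is handed in: Each tool stands upright (within 0.1 rad) on the floor of its own tray (underside under 7 mm above the tray's underside), its centre within 15 mm of the tray's centre, the swage block within 15 degrees of the long tray's length, all at rest and released (horizontal distance between round_stake and round_tray below 0.015 m and z of round_stake in the frame of round_tray below 0.007 m and angle between each of round_stake, dapping_block, swage_block, burr_stand's own z axis and vertical below 0.1 rad and linear speed of each of round_stake, dapping_block, swage_block, burr_stand below 0.02 m/s and contact force between the fingers and round_stake below 0.1 N and horizontal distance between dapping_block and square_tray below 0.015 m and z of dapping_block in the frame of square_tray below 0.007 m and contact force between the fingers and dapping_block below 0.1 N and horizontal distance between swage_block and long_tray below 0.015 m and z of swage_block in the frame of long_tray below 0.007 m and contact force between the fingers and swage_block below 0.1 N and horizontal distance between burr_stand and hex_tray below 0.015 m and z of burr_stand in the frame of hex_tray below 0.007 m and contact force between the fingers and burr_stand below 0.1 N and angle between the x axis of swage_block and the x axis of long_tray, either way round below 0.26 rad); the robot touches nothing.
It fails at once if a tool is tipped over (angle between any of round_stake, dapping_block, swage_block, burr_stand's own z axis and vertical above 0.6 rad).
It fails at once if a tool is dropped or thrown (moves faster than 0.7 m/s out of the fingers, a fall of some 25 mm) ((linear speed of round_stake above 0.7 m/s and contact force between the fingers and round_stake below 0.1 N) or (linear speed of dapping_block above 0.7 m/s and contact force between the fingers and dapping_block below 0.1 N) or (linear speed of swage_block above 0.7 m/s and contact force between the fingers and swage_block below 0.1 N) or (linear speed of burr_stand above 0.7 m/s and contact force between the fingers and burr_stand below 0.1 N)).
It fails at once if the glass jar is pushed 30 mm or more, or tipped (distance of glass_jar from where it was at the start of the episode above 0.03 m or angle between glass_jar's own z axis and vertical above 0.3 rad).
It also fails if it takes over 136 s, if anything falls off the work surface, if the arm or the gripper's body presses on something with over 40 N, if the wrist force passes 120 N, or if a joint passes its speed limit or range.

## Working session

There is one attempt and no reset: what is moved stays moved. The work goes in short steps, each a Python script; the robot and the scene stay as the last script left them, time stands still between calls to the robot, and variables do not carry over. Pictures are saved under pics/ and viewed, about 12 in all and at most 16, crops included, and the job is handed in when it is done.

```bash
mkdir -p pics; python3 - <<'E'
from rig import manip
import cv2,numpy as np
for n in ("top","scene"):
    c=manip.camera(n); cv2.imwrite(f"pics/{n}0.png",cv2.resize(c["image"][:,:,::-1],(800,600),interpolation=cv2.INTER_CUBIC))
    print(n,c["fx"],c["fy"],c["cx"],c["cy"]);print(np.round(c["cam_to_world"],4))
c=manip.camera("wrist");print(c["fx"],c["cx"],c["cy"],np.round(c["mount"],4)); print(manip.get_ee_rot(),manip.get_time())
E
```

```text
top 495.43622341455 495.43622341455 262.70195617771213 188.11157680987284
[[ 3.0100e-02 -9.9470e-01  9.7900e-02  4.0900e-01]
 [-9.9950e-01 -2.9800e-02  4.0000e-03  6.1600e-02]
 [-1.0000e-03 -9.8000e-02 -9.9520e-01  1.5689e+00]
 [ 0.0000e+00  0.0000e+00  0.0000e+00  1.0000e+00]]
scene 391.7465829711621 391.7465829711621 261.64237412805346 191.67925656235244
[[ 0.5194  0.5467 -0.6568  1.2521]
 [ 0.8542 -0.3113  0.4165 -0.3882]
 [ 0.0232 -0.7773 -0.6287  0.7093]
 [ 0.      0.      0.      1.    ]]
272.84817021901426 257.0521822485492 186.55457050358444 [[-1.000e-04 -3.122e-01  9.500e-01 -1.208e-01]
 [ 1.000e+00 -3.000e-04  1.000e-04 -1.300e-03]
 [ 2.000e-04  9.500e-01  3.122e-01 -7.980e-02]
 [ 0.000e+00  0.000e+00  0.000e+00  1.000e+00]]
[ 0.27276608  1.55364883 -0.2746263 ] 0.15
```

View pics/top0.png

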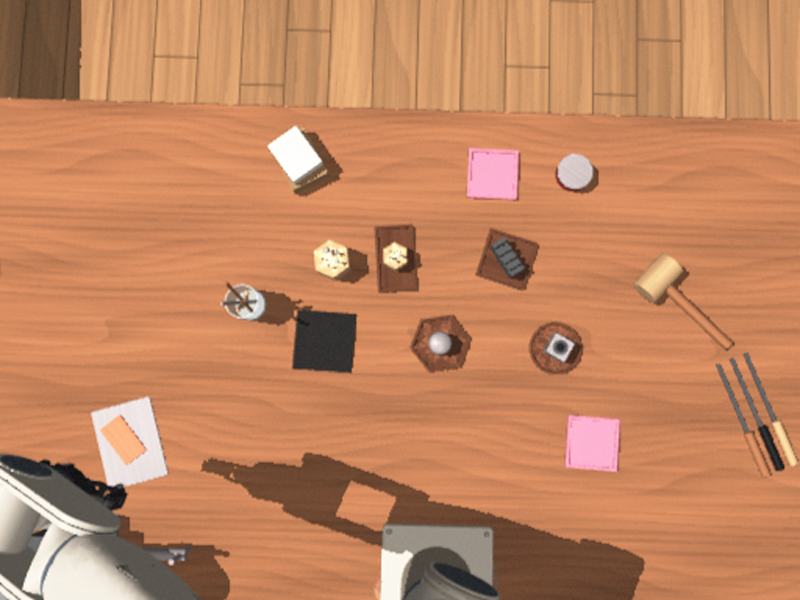

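View pics/scene0.png

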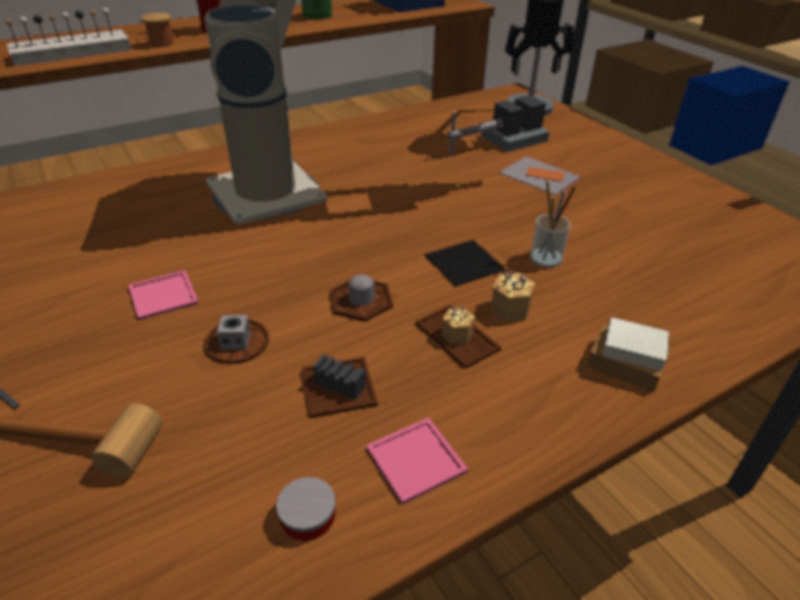

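Top view (800×600 scale): the stake is in the hex tray (440,343), the dapping block in the round tray (558,348), the swage block in the square tray (508,258) and the small burr stand in the long tray (396,257). The larger burr stand, a decoy, is at (332,259), the pad at (325,341) and the jar at (245,302). Order: stake→pad, burr→hex, swage→long, dapping→square, stake→round.

```bash
cat > h.py <<'E'
from rig import manip
import cv2,numpy as np
from scipy.spatial.transform import Rotation as R
def rot(yaw):  # tool x down, tool y (jaws) at angle yaw in world xy
    y=np.array([np.cos(yaw),np.sin(yaw),0]); x=np.array([0,0,-1.])
    return R.from_matrix(np.c_[x,y,np.cross(x,y)]).as_rotvec()
def near(yaw,p):  # equivalent jaw yaw with last joint nearest middle
    best=None
    for k in (0,np.pi):
        q=manip.solve_ik(p,rot(yaw+k))
        if q is not None and (best is None or abs(q[5])<best[0]): best=(abs(q[5]),yaw+k)
    return best[1]
def cam(name):
    T=np.eye(4); T[:3,3]=manip.get_position(); T[:3,:3]=R.from_rotvec(manip.get_ee_rot()).as_matrix()
    c=manip.camera(name); M=T@c["mount"] if name=="wrist" else c["cam_to_world"]
    return c,np.asarray(M)
def px(c,M,u,v,z):
    d=M[:3,:3]@[(u-c["cx"])/c["fx"],(v-c["cy"])/c["fy"],1]; return (M[:3,3]+d*(z-M[2,3])/d[2])[:2]
def rect(c,M,x0,x1,y0,y1,z,s):  # orthophoto of plane z: right=-y, up=+x, s px/m
    K=np.array([[c["fx"],0,c["cx"]],[0,c["fy"],c["cy"]],[0,0,1]])
    W=np.linalg.inv(M)
    H=K@np.c_[W[:3,0],W[:3,1],W[:3,2]*z+W[:3,3]]
    A=np.array([[0,-1/s,x1],[-1/s,0,y1],[0,0,1]])
    return cv2.warpPerspective(c["image"][:,:,::-1],H@A,(int((y1-y0)*s),int((x1-x0)*s)),flags=cv2.INTER_CUBIC|cv2.WARP_INVERSE_MAP)
E
python3 - <<'E'
from h import *
c,M=cam("top")
for n,u,v,z in [("hex",440,343,.008),("round",556,348,.008),("square",508,259,.008),("long",396,258,.008),("pad",325,341,.004),("big",332,259,.05),("jar",245,302,.08)]:
    print(n,px(c,M,u*.64,v*.64,z).round(3))
for x,y in [(.4,.0),(.5,0.05),(.45,-.1),(.45,.15)]:
  for z in (.3,.35,.4):
    print(x,y,z,[None if (q:=manip.solve_ik([x,y,z],rot(a))) is None else q.round(2)[-1] for a in (np.pi/2,-np.pi/2)])
print(manip.get_ee_rot(), R.from_rotvec(manip.get_ee_rot()).as_matrix().round(2))
E
```

```text
hex [0.465 0.005]
round [ 0.462 -0.228]
square [ 0.64  -0.128]
long [0.635 0.1  ]
pad [0.462 0.238]
big [0.623 0.225]
jar [0.53  0.386]
0.4 0.0 0.3 [np.float64(-1.6), np.float64(1.54)]
0.4 0.0 0.35 [np.float64(-1.6), np.float64(1.54)]
0.4 0.0 0.4 [np.float64(-1.6), np.float64(1.54)]
0.5 0.05 0.3 [np.float64(-1.49), np.float64(1.65)]
0.5 0.05 0.35 [np.float64(-1.49), np.float64(1.65)]
0.5 0.05 0.4 [np.float64(-1.49), np.float64(1.65)]
0.45 -0.1 0.3 [np.float64(-1.82), np.float64(1.33)]
0.45 -0.1 0.35 [np.float64(-1.82), np.float64(1.33)]
0.45 -0.1 0.4 [np.float64(-1.82), np.float64(1.33)]
0.45 0.15 0.3 [np.float64(-1.27), np.float64(1.87)]
0.45 0.15 0.35 [np.float64(-1.27), np.float64(1.87)]
0.45 0.15 0.4 [np.float64(-1.27), np.float64(1.87)]
[ 0.27296556  1.55360998 -0.27450807] [[-0.    0.34  0.94]
 [-0.    0.94 -0.34]
 [-1.   -0.   -0.  ]]
```

```bash
python3 - <<'E'
from h import *
manip.move_to([.45,0,.3],rot(np.pi/2)); manip.hold(.3)
c,M=cam("wrist"); np.save("w1.npy",{"c":c,"M":M},allow_pickle=True)
im=rect(c,M,.38,.72,-.30,.20,.008,1600); cv2.imwrite("pics/w1.png",im); print(im.shape,manip.get_time())
E
```

```text
(544, 800, 3) 2.8167
```

View pics/w1.png

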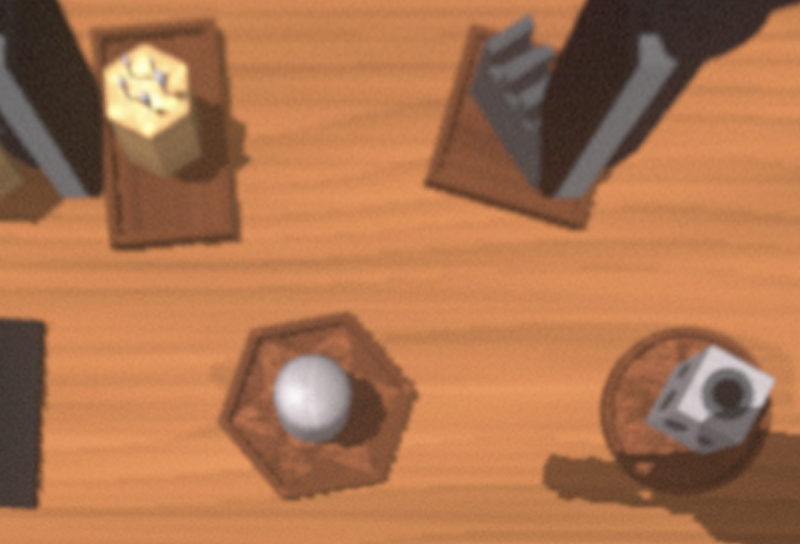

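Hex tray centre (318,405), round (685,410), square (529,127), long (165,134) with its axis about 6° from x. The stake and burr positions are clear; the swage and dapping block need a closer look. Moving the stake now.

```bash
cat >> h.py <<'E'
ZG=.034; ZT=.16
HEX=(.4666,.0013); ROUND=(.4637,-.2284); SQ=(.6406,-.1306); LONG=(.636,.097); PAD=(.462,.234)
def st(m): print(m,"t%.1f"%manip.get_time(),"w%.4f"%manip.get_width(),np.round(manip.get_position(),4),np.round(manip.get_contact_force(),1))
def pick(p,yaw):
    p=np.array(p); y=near(yaw,[*p,ZT]); manip.command_gripper(.085)
    manip.move_to([*p,ZT],rot(y)); manip.servo_line([*p,ZG+.03],rate=.2); manip.servo_line([*p,ZG],rate=.06)
    manip.command_gripper(0,60); st("gripped"); manip.servo_line([*p,ZG+.02],rate=.06); manip.servo_line([*p,ZT],rate=.2); st("lifted")
def place(p,yaw):
    p=np.array(p); y=near(yaw,[*p,ZT])
    manip.move_to([*p,ZT],rot(y)); manip.servo_line([*p,ZG+.02],rate=.15); manip.servo_line([*p,ZG+.001],rate=.03); st("down")
    manip.command_gripper(.085); st("open"); manip.servo_line([*p,ZG+.05],rate=.1); manip.servo_line([*p,ZT],rate=.25)
def look(p,yaw,z,name,half=.09,zp=.008,s=3000):
    manip.move_to([*p,z],rot(yaw)); manip.hold(.3); c,M=cam("wrist")
    im=rect(c,M,p[0]-half,p[0]+half,p[1]-half,p[1]+half,zp,s); cv2.imwrite(f"pics/{name}.png",im); print("cam",M[:3,3].round(4),manip.get_time()); return c,M
E
python3 - <<'E'
from h import *
pick((.4668,.0046),0); place(PAD,.3)
a=look(SQ,near(0,[*SQ,.22]),.22,"sq")
b=look(ROUND,near(0,[*ROUND,.22]),.22,"rd")
cv2.imwrite("pics/both.png",cv2.resize(np.hstack([cv2.imread("pics/sq.png"),cv2.imread("pics/rd.png")]),(800,400)))
E
```

```text
gripped t6.2 w0.0445 [0.4671 0.0046 0.0347] [-1.5 -0.2  8.2]
lifted t7.4 w0.0443 [0.466  0.0046 0.1593] [-0.2  0.  -4.3]
down t9.9 w0.0444 [0.462  0.234  0.0348] [ 0.3 -0.3 -4.7]
open t10.4 w0.0849 [0.4622 0.2341 0.0351] [-1.5  0.4 -0.7]
cam [ 0.6403 -0.0511  0.3408] 13.3667
cam [ 0.4642 -0.1493  0.3406] 14.5417
```

View pics/both.png

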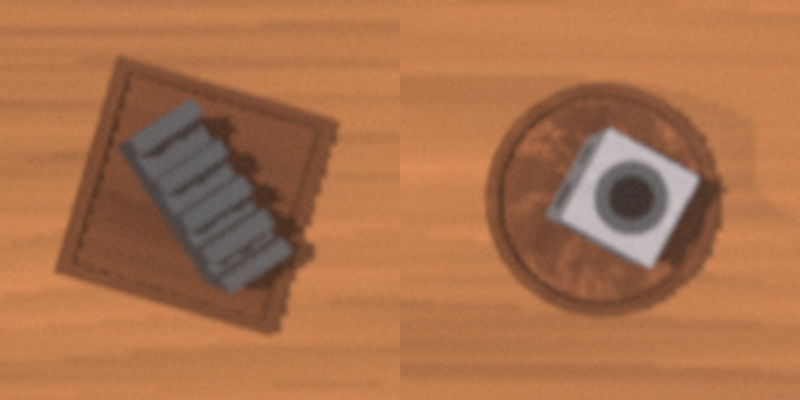

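Square tray centre (197,195) and swage at (212,195), long axis about 33.5°. In the right pane, the round tray is at (602,199) and the dapping block's top at (631,198), sides at 59°. Next: burr → hex, then look at the long tray.

```bash
python3 - <<'E'
from h import *
pick((.637,.0975),np.radians(93.4)); place(HEX,np.radians(90))
look(HEX,near(0,[*HEX,.22]),.22,"hx")
look(LONG,near(0,[*LONG,.22]),.22,"lg")
cv2.imwrite("pics/both2.png",cv2.resize(np.hstack([cv2.imread("pics/lg.png"),cv2.imread("pics/hx.png")]),(800,400)))
E
```

```text
gripped t17.9 w0.0450 [0.6375 0.0976 0.0346] [0.4 0.4 4.9]
lifted t19.1 w0.0456 [0.6362 0.0974 0.1591] [ 0.2  0.  -1.8]
down t23.3 w0.0449 [0.4666 0.0013 0.0349] [ 0.6 -0.1 -0.9]
open t23.8 w0.0850 [0.4667 0.0013 0.035 ] [-0.1  0.5 -0. ]
cam [0.4663 0.08   0.3407] 26.5917
cam [0.6352 0.175  0.3412] 27.7417
```

View pics/both2.png

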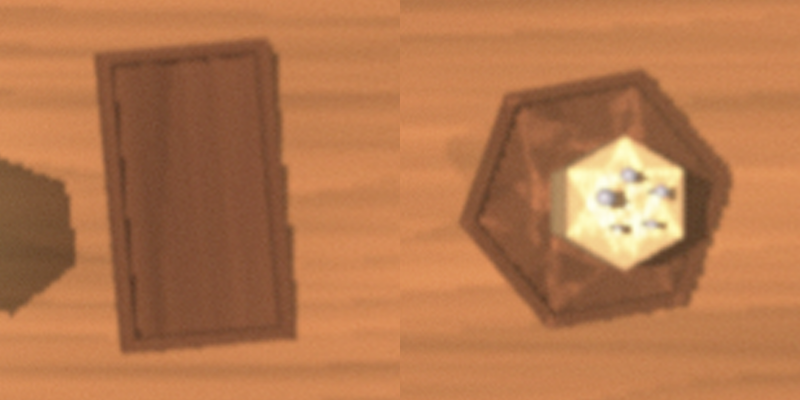

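The long tray is centred at (196,195), axis 5.1°, and empty. The burr stand is upright, about 3 mm from the hex tray's centre. Next: swage → long, dapping → square, stake → round.

```bash
python3 - <<'E'
from h import *
L=(.637,.098)
pick((.6425,-.1267),np.radians(123.5)); place(L,np.radians(95.1))
look(LONG,near(0,[*LONG,.22]),.22,"lg2")
pick((.4646,-.2323),np.radians(59.2)); place((.642,-.130),np.radians(74))
look(SQ,near(0,[*SQ,.22]),.22,"sq2")
cv2.imwrite("pics/both3.png",cv2.resize(np.hstack([cv2.imread("pics/lg2.png"),cv2.imread("pics/sq2.png")]),(800,400)))
E
```

```text
gripped t30.7 w0.0291 [ 0.6426 -0.1266  0.0345] [-1.5  1.2  4.8]
lifted t31.9 w0.0289 [ 0.6416 -0.1265  0.159 ] [ 0.1 -0.2 -6.3]
down t35.5 w0.0289 [0.6371 0.098  0.0349] [ 0.1 -0.5 -6.6]
open t36.1 w0.0849 [0.6371 0.098  0.0351] [ 0.1 -0.3 -0.2]
cam [0.6357 0.1757 0.3407] 39.0
gripped t42.4 w0.0413 [ 0.465  -0.2324  0.0346] [-0.4  1.4  5.8]
lifted t43.6 w0.0411 [ 0.4639 -0.2319  0.1592] [-0.7  0.8 -5. ]
down t46.1 w0.0411 [ 0.6421 -0.13    0.0348] [ 0.5 -0.8 -3.3]
open t46.6 w0.0849 [ 0.6421 -0.13    0.0352] [0.  0.4 0. ]
cam [ 0.6403 -0.0519  0.3406] 49.2083
```

View pics/both3.png

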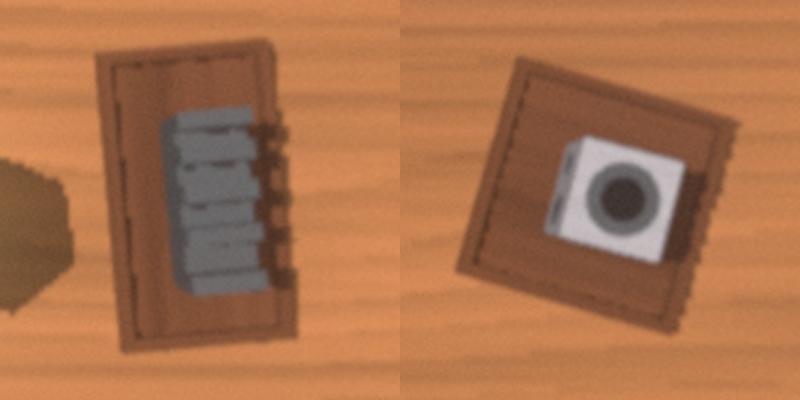

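The swage block is aligned and about 2 mm from centre; the dapping block is upright and about 2 mm from centre. Last move: the stake.

```bash
python3 - <<'E'
from h import *
pick((.462,.234),.3); place((.4639,-.229),-.3)
look(ROUND,near(0,[*ROUND,.22]),.22,"rd2")
manip.move_to([.45,0,.35],rot(np.pi/2)); manip.hold(.5); st("end")
t=manip.camera("scene")["image"][:,:,::-1]
cv2.imwrite("pics/both4.png",np.hstack([cv2.resize(cv2.imread("pics/rd2.png"),(384,384)),t[:,60:460]]))
E
```

```text
gripped t52.7 w0.0445 [0.462  0.234  0.0347] [-0.7 -0.9  7. ]
lifted t53.9 w0.0441 [0.4613 0.2337 0.1592] [-1.2  0.2 -5.4]
down t57.2 w0.0442 [ 0.4639 -0.229   0.0348] [-0.4  0.3 -4.2]
open t57.7 w0.0849 [ 0.4641 -0.2291  0.0352] [-0.3 -0.4  0.2]
cam [ 0.4631 -0.1495  0.3396] 59.5167
end t61.1 w0.0849 [ 4.500e-01 -2.000e-04  3.499e-01] [-0.5  0.5  0.5]
```

View pics/both4.png

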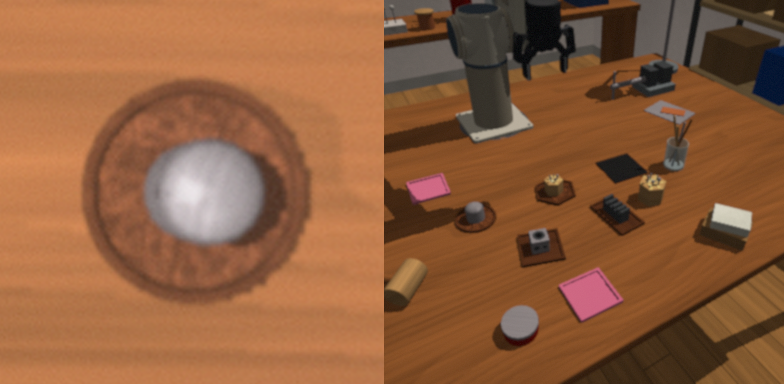

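The stake stands centred in the round tray (base near (195,192)). The scene view shows all four tools upright in their own trays, the pad empty and the jar in place.

```bash
python3 -c "
from rig import manip
manip.sign_off()"
```

```text
the job is handed in; nothing more can be done
```

All four tools are in their own trays and the job is handed in, at about 61 s of the 136 s allowed. I parked the round stake on the rubber pad. Then I moved the burr stand to the hexagonal tray, the swage block to the long one and the dapping block to the square one. The stake went into the round tray last.

- **Close-up checks:** the wrist-camera pictures showed the burr stand about 3 mm from its tray's centre and the swage and dapping blocks about 2 mm. The swage block lies along the long tray. The stake I judged by eye; it looked well centred.
- **Last scene view:** all four tools stood upright, the pad was empty, and the jar and look-alikes appeared to be where they started. The gripper was open and clear, with contact force near zero.
- **Failures or disagreements:** no check failed. Two separate views of the tray centres differed by at most about 3 mm, well inside the 15 mm allowed.

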